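Empty the mould, find its loose bolt and hold the cap up

TASK

The casting mould needs service: lift the cast bracket out of its cavity, stand it on its foot plate in the steel tray and let go of it. Then tap the three bolt heads lightly from above, one after another from left to right, to find the one that is loose and sinks. Lift that bolt's hinged cap by its tab to about 60 degrees (at least 50) and finish while still holding it open, so a colleague can get at the bolt; leave the other two caps shut and the things standing around where they are.

Things in the scene. Friction and masses are not known exactly. Their poses are not given: they have to be found in the camera images.
- casting_mid (a point): Grey cast bracket, loose, 0.08 to 0.17 kg: foot plate 43 x 69 x 10 mm (x, y, z) with an upright rib across its middle, 38 mm long in x, 12 mm thick in y, to 46 mm above the underside; grip the rib. Point: 23 mm above the underside; z up when it stands. It starts foot down in the mould cavity, 1.5 mm play a side, the foot flush with the mould top, the rib 36 mm proud.
- mould: Aluminium mould, 126 x 240 x 42 mm, fixed; place and yaw vary. Origin on the worktop; x points away from the robot, y left, z up. Cavity 47 x 73 mm, 10 mm deep, centre at x = +38 mm. Three bolts 80 mm apart along y at x = -30 mm; hinge line of their caps at x = +4 mm; front edge at x = -56 mm.
- tray_in (a point): Shallow open steel tray, 130 x 130 x 16 mm, walls 4 mm, fixed to the worktop to the right of the mould. Point: centre of its inner floor, 4 mm above the worktop.
- bolt_1_top (a point): Centre of the top face of the left bolt: hexagon dark steel head 23 mm wide, its top 60 mm above the worktop, standing 11 mm proud of its cap through the cap's 29 mm hole. The three bolts look alike.
- bolt_1 (a joint): How far the left bolt has sunk, m: 0 standing. A tight bolt gives less than 1 mm; the loose one (one of the three, which differs each time) sinks 6 mm under a push of about 2 to 4 N, then stops firmly, and stays down.
- cap_1_tab (a point): Grip point on the left cap's tab. Cap: steel plate 46 mm wide, 5 mm thick, hinged at its far side, bolt head through its hole; a tab 16 mm wide (y), 6 mm thick, 36 mm long juts from it towards the robot past the mould's front, free space below and beside it. Point: mid-thickness, 12 mm from the tip, 84 mm from the hinge axis, 46 mm above the worktop when shut; top of the tab at 49 mm.
- cap_1_hinge (a point): Point on the hinge axis of the left cap, level with the tab's mid-thickness; the axis runs along the mould's y.
- cap_1 (a joint): Opening angle of the left cap, rad: 0 shut, grows as the tab is lifted up and back over the hinge, stop at 1.45. A light spring and its weight (under 2 N at the tab) shut it when let go.
- bolt_2_top (a point): Centre of the top face of the middle bolt: hexagon dark steel head 23 mm wide, its top 60 mm above the worktop, standing 11 mm proud of its cap through the cap's 29 mm hole. The three bolts look alike.
- bolt_2 (a joint): How far the middle bolt has sunk, m: 0 standing. A tight bolt gives less than 1 mm; the loose one (one of the three, which differs each time) sinks 6 mm under a push of about 2 to 4 N, then stops firmly, and stays down.
- cap_2_tab (a point): Grip point on the middle cap's tab. Cap: steel plate 46 mm wide, 5 mm thick, hinged at its far side, bolt head through its hole; a tab 16 mm wide (y), 6 mm thick, 36 mm long juts from it towards the robot past the mould's front, free space below and beside it. Point: mid-thickness, 12 mm from the tip, 84 mm from the hinge axis, 46 mm above the worktop when shut; top of the tab at 49 mm.
- cap_2_hinge (a point): Point on the hinge axis of the middle cap, level with the tab's mid-thickness; the axis runs along the mould's y.
- cap_2 (a joint): Opening angle of the middle cap, rad: 0 shut, grows as the tab is lifted up and back over the hinge, stop at 1.45. A light spring and its weight (under 2 N at the tab) shut it when let go.
- bolt_3_top (a point): Centre of the top face of the right bolt: hexagon dark steel head 23 mm wide, its top 60 mm above the worktop, standing 11 mm proud of its cap through the cap's 29 mm hole. The three bolts look alike.
- bolt_3 (a joint): How far the right bolt has sunk, m: 0 standing. A tight bolt gives less than 1 mm; the loose one (one of the three, which differs each time) sinks 6 mm under a push of about 2 to 4 N, then stops firmly, and stays down.
- cap_3_tab (a point): Grip point on the right cap's tab. Cap: steel plate 46 mm wide, 5 mm thick, hinged at its far side, bolt head through its hole; a tab 16 mm wide (y), 6 mm thick, 36 mm long juts from it towards the robot past the mould's front, free space below and beside it. Point: mid-thickness, 12 mm from the tip, 84 mm from the hinge axis, 46 mm above the worktop when shut; top of the tab at 49 mm.
- cap_3_hinge (a point): Point on the hinge axis of the right cap, level with the tab's mid-thickness; the axis runs along the mould's y.
- cap_3 (a joint): Opening angle of the right cap, rad: 0 shut, grows as the tab is lifted up and back over the hinge, stop at 1.45. A light spring and its weight (under 2 N at the tab) shut it when let go.
- oil_bottle_mid (a point): Bystander, loose: small amber bottle, 25 mm across, 57 mm tall, left of the mould (point 28 mm up).
- label_roll_mid (a point): Bystander, loose: roll of labels lying flat, 60 mm across, 22 mm tall, left of the mould (point 11 mm up).
- stopper_mid (a point): Bystander, loose: tapered rubber stopper, 31 mm across, 26 mm tall, in front of the tray (point 13 mm up).

How it is judged:
On the way, in this order (a step that is already met when the one before it is completed fails the run):
1. the casting stands on its foot in the tray and is let go (x of casting_mid in the frame of tray_in between -0.045 and 0.045 m and y of casting_mid in the frame of tray_in between -0.045 and 0.045 m and z of casting_mid in the frame of tray_in below 0.028 m and angle between casting_mid's own z axis and vertical below 0.15 rad and contact force between the fingers and casting below 0.05 N and linear speed of casting below 0.03 m/s), for 0.2 s.
2. the left bolt is tapped (2 N or more) (contact force between any of the fingers, the arm and bolt_1 above 2 N).
3. the middle bolt is tapped (2 N or more) (contact force between any of the fingers, the arm and bolt_2 above 2 N).
4. the right bolt is tapped (2 N or more) (contact force between any of the fingers, the arm and bolt_3 above 2 N).
At the end, for the whole second after the job is handed in: The loose bolt is down by over 3 mm and the fingers hold its cap at over 0.8 rad (46 degrees); the other caps are shut (under 0.15 rad); the bracket stands upright (within 0.15 rad) on the tray floor, its centre within 45 mm of the tray centre along each side (((value of joint bolt_1 above 0.003 m and value of joint cap_1 above 0.8 rad and contact force between the fingers and cap_1 above 0.2 N and value of joint each of cap_2, cap_3 below 0.15 rad) or (value of joint bolt_2 above 0.003 m and value of joint cap_2 above 0.8 rad and contact force between the fingers and cap_2 above 0.2 N and value of joint each of cap_1, cap_3 below 0.15 rad) or (value of joint bolt_3 above 0.003 m and value of joint cap_3 above 0.8 rad and contact force between the fingers and cap_3 above 0.2 N and value of joint each of cap_1, cap_2 below 0.15 rad)) and x of casting_mid in the frame of tray_in between -0.045 and 0.045 m and y of casting_mid in the frame of tray_in between -0.045 and 0.045 m and z of casting_mid in the frame of tray_in below 0.028 m and angle between casting_mid's own z axis and vertical below 0.15 rad); the arm keeps its last pose, push and grip.
It fails at once if the cap of a bolt that has not proved loose is lifted ((value of joint cap_1 above 0.3 rad and value of joint bolt_1 below 0.003 m) or (value of joint cap_2 above 0.3 rad and value of joint bolt_2 below 0.003 m) or (value of joint cap_3 above 0.3 rad and value of joint bolt_3 below 0.003 m)).
It fails at once if a bolt is hit or pressed harder than 40 N (contact force between any of the arm, the fingers and bolt_1 above 40 N or contact force between any of the arm, the fingers and bolt_2 above 40 N or contact force between any of the arm, the fingers and bolt_3 above 40 N).
It fails at once if a bystander is shoved more than 20 mm (distance of any of oil_bottle_mid, label_roll_mid, stopper_mid from where it was at the start of the episode above 0.02 m).
It also fails if it takes over 58 s, if anything falls off the work surface, if the arm or the gripper's body presses on something with over 40 N, if the wrist force passes 120 N, or if a joint passes its speed limit or range.

ROBOT

A 6-joint arm with a two-finger parallel gripper is mounted at the origin on a cart in front of the work surface, level with it; the furniture and walls round the work are solid. World frame = base frame: x ahead of the robot, y to its left, z up, the work surface at z = 0. Lengths are in m, angles in rad, forces in N, time in s.
With the tool pointing down it reaches from about 0.375 to 0.9 m from the base axis. Payload 3.1 kg.
Tool frame: the origin (TCP) lies at the very end of the fingers, on their centre line; the grasp point (between the pads) lies 19 mm behind it; z points along the fingers, y is the line along which they close (so a half turn about z gives the same grasp; the last joint's range is limited). The gripper opens to 87 mm and grips with 3 to 60 N. Pads are 19 mm wide; open, the fingers measure 117 mm over their backs; the gripper's body (75 mm by 190 mm) begins 51 mm behind the grasp point.
Start: joints at [1.008, 0.527, 1.433, -0, 1.181, -0.178], TCP at [0.234, 0.58, 0.223] pointing down, gripper open.
Joint ranges: [-3.08, 3.08], [-0.75, 2.2], [0.22, 2.44], [-1.43, 4.57], [0, 2.65], [-2.85, 2.85]. Speed limits (rad/s): [2.79, 2.79, 3.14, 3.14, 3.14, 3.14].

INTERFACE

Orientations are given as a unit quaternion [x, y, z, w].
In Python, from rig import status, viewer, robot gives the robot as it stands.
- The arm moves only by the tool arm_command, never from a script. Its arguments are lists of equal length, an entry for each row: "delta_rot": the turn, a rotation vector about the tool's x, y, z in degrees, a list of three; "delta_pos": the shift along the tool's x, y, z in m, a list of three; "gripper": the closure, from -1 (fully open) to 1 (shut). In form: {"delta_rot": [[rx, ry, rz], ...], "delta_pos": [[dx, dy, dz], ...], "gripper": [gripper, ...]}. A call has 1 to 12 rows; each row is the pose to reach, as a shift and turn from the pose commanded when the call began, along the tool's axes at that moment; what a row does not reach only later rows make up. A row lasts 1/12 s, in which the tool goes at most 41.7 mm and 7.16 degrees, less where a joint would pass 70% of its speed; a pose out of reach is approached as far as the arm can. A call with a gripper value outside its range is refused whole. The fingers move at their own pace and stop on an object; "grip_force" is the grip in N (left out, the last holds). Time passes only in rows, so rows that repeat a pose let the fingers close. It gives the time, the measured TCP pose, the force, the opening and the grip force at its end, in the units of the state.
- status.get_obs(): the state, without advancing time (a new reading comes with each control period).
- viewer.camera(name): name is "scene" or "top"; returns a dict with "pixels" (400x640x3 uint8, blue, green, red), "fx", "fy", "cx", "cy" (pixels), "pose" (4x4, takes a point from camera to world coordinates). Camera axes: x right, y down, z forward; pixel columns grow to the right and rows downward; lengths in m; the calibration is good to about 2 mm. A picture is of the moment at which its call begins. There is no depth.
- robot.hand_in(): hands the job in; it is judged then, once.
The state is a dict: "time": time; "q": joint angles; "joint_velocities": joint speeds; "joint_torque": joint torques, N m; "position": TCP position; "tool_rot": TCP orientation; "ft_force": force on the tool from outside, world axes, zero at the start; "moment": the same for the moment, N m; "grip_width": finger opening in m; "grip_force": force on a finger pad.
Only numpy, scipy, OpenCV 4.12 (cv2) and the standard library are available. Lean on these libraries where they do the work, as an engineer would, in place of code of your own. Each camera call takes 0.05 s, during which the arm holds its last target. There are 200 camera calls.

## Working session

There is one attempt and no reset: what is moved stays moved. The work goes in short steps, Python scripts to look and compute and a tool call to move; the robot and the scene stay as the last step left them, time stands still between calls to the robot, and variables do not carry over. Pictures are saved under pics/ and viewed, at most 10 in all, crops included, and the job is handed in when it is done.

Besides the shell and the picture viewer there is one more tool, called in YAML: its name, and indented under it one key for each argument. arm_command: Moves the arm, as the interface text tells. Its arguments: {"type":"object","properties":{"delta_rot":{"type":"array","items":{"type":"array","items":{"type":"number"}}},"delta_pos":{"type":"array","items":{"type":"array","items":{"type":"number"}}},"gripper":{"type":"array","items":{"type":"number"}},"grip_force":{"type":"number"}},"required":["delta_rot","delta_pos","gripper"]}

```bash
mkdir -p pics; cat > h.py <<'E'
import numpy as np, cv2
from rig import status, viewer, robot
def snap(n,f):
    c=viewer.camera(n); cv2.imwrite('pics/'+f,c['pixels']); np.savez('pics/'+f+'.npz',**{k:np.array(v) for k,v in c.items()}); return c
def load(f): return np.load('pics/'+f+'.npz')
def ray(c,u,v,z):
    d=c['pose'][:3,:3]@np.array([(u-c['cx'])/c['fx'],(v-c['cy'])/c['fy'],1]); o=c['pose'][:3,3]
    return o+d*(z-o[2])/d[2]
def proj(c,p):
    q=c['pose'][:3,:3].T@(np.asarray(p)-c['pose'][:3,3]); return np.array([c['fx']*q[0]/q[2]+c['cx'],c['fy']*q[1]/q[2]+c['cy']])
E
python3 - <<'E'
from h import *
for n in('top','scene'):
    c=snap(n,n+'0.png'); print(n,c['fx'],c['fy'],c['cx'],c['cy'],np.round(c['pose'],3).tolist())
o=status.get_obs(); print(o)
E
```

```text
top 477.6178976060353 477.6178976060353 320.929697589889 193.45693898060813 [[0.025, -0.992, 0.124, 0.37], [-1.0, -0.026, -0.0, 0.109], [0.003, -0.123, -0.992, 1.056], [0.0, 0.0, 0.0, 1.0]]
scene 439.67082166018315 439.67082166018315 322.84430104609487 195.6584320029843 [[0.808, -0.261, 0.529, -0.047], [-0.589, -0.362, 0.723, -0.606], [0.003, -0.895, -0.446, 0.488], [0.0, 0.0, 0.0, 1.0]]
{'time': 0.1, 'q': array([ 1.00854638e+00,  5.28379171e-01,  1.43376729e+00,  8.16148518e-06,
        1.18141293e+00, -1.78533403e-01]), 'joint_velocities': array([-0.00146587, -0.00168167, -0.00404643,  0.00011425,  0.0001723 ,
       -0.00022123]), 'joint_torque': array([ 7.02538529e-06, -4.40984595e+01, -1.77150142e+01,  6.34621060e-02,
        5.33829792e-02, -4.74519641e-05]), 'position': array([0.23361346, 0.57898695, 0.22166802]), 'tool_rot': array([ 1.90684829e-01,  9.81650818e-01, -9.15314387e-04, -3.59477509e-04]), 'ft_force': array([-0.06244137, -0.17609334,  0.26345523]), 'moment': array([-0.01594014, -0.02363584,  0.0151371 ]), 'grip_force': 0.0, 'grip_width': 0.08699470636414795}
```

View pics/top0.png

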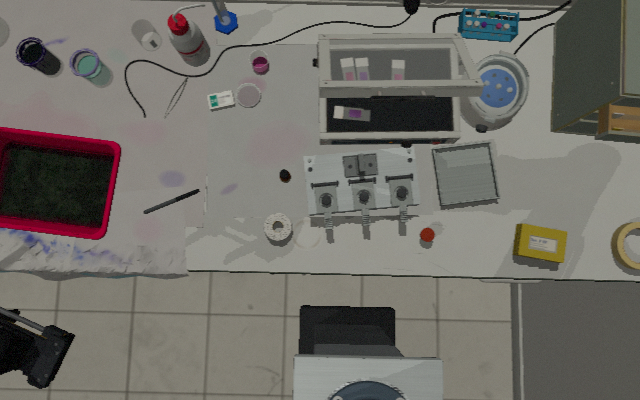

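View pics/scene0.png

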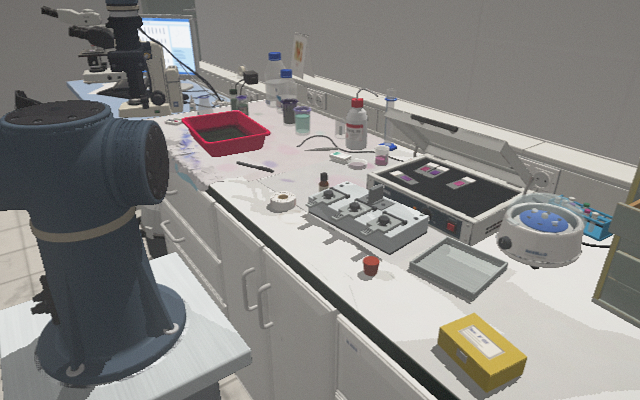

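The top view shows the mould at about (365,180), its bolts near (325,200), (363,196) and (402,193), and the casting rib near (360,165). The tray is at (465,175), with a slide-warmer box just behind the mould at (390,115). I'll enlarge the crops next.

```bash
python3 - <<'E'
from h import *
a=cv2.imread('pics/top0.png')[130:250,255:515]; cv2.imwrite('pics/topc.png',cv2.resize(a,None,fx=3,fy=3,interpolation=cv2.INTER_CUBIC))
a=cv2.imread('pics/scene0.png')[165:305,295:515]; cv2.imwrite('pics/scenec.png',cv2.resize(a,None,fx=3.6,fy=3.6,interpolation=cv2.INTER_CUBIC))
E
```

```text
(no output)
```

View pics/topc.png

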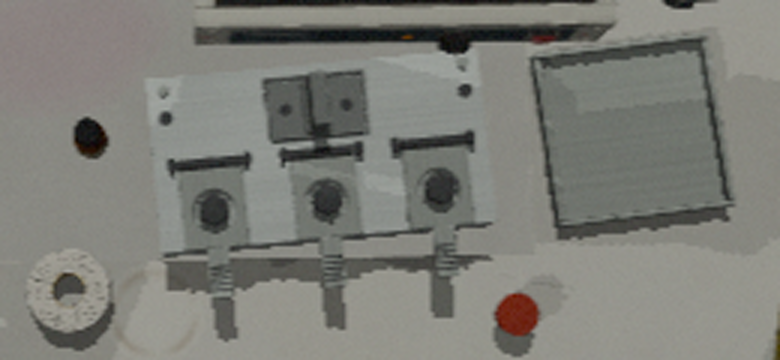

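View pics/scenec.png

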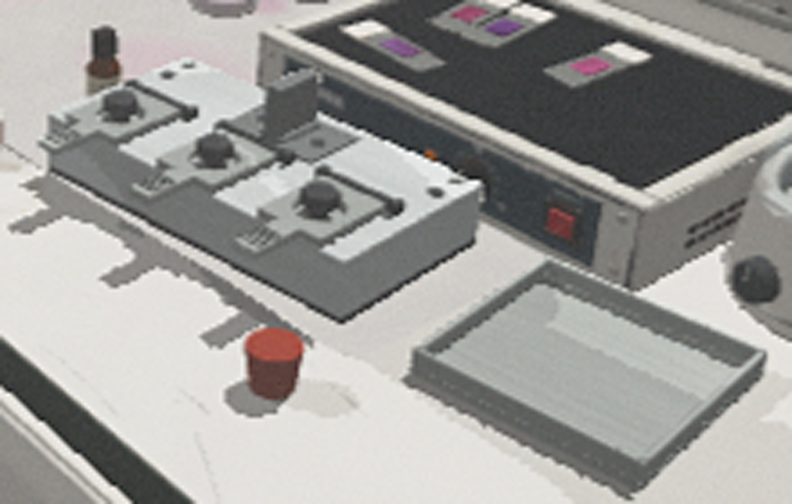

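The top crop shows bolt heads at (213,209), (327,200) and (440,190), mould corners at (147,78), (478,54), (494,222) and (163,254), and tray rim corners at (531,58), (706,38), (732,204) and (557,226). The scene crop shows bolts at (119,101), (214,146) and (321,193). I'll fit the poses to these.

```bash
python3 - <<'E'
from h import *
from scipy.optimize import least_squares
T=load('top0.png');S=load('scene0.png')
t=lambda u,v:np.array([255+(u-1)/3,130+(v-1)/3]); s=lambda u,v:np.array([295+(u-1.3)/3.6,165+(v-1.3)/3.6])
def W(p,l): c,n=np.cos(p[2]),np.sin(p[2]); return [p[0]+c*l[0]-n*l[1],p[1]+n*l[0]+c*l[1],l[2]]
bt=[(T,t(213,208),(-.03,.08,.06)),(T,t(327,198),(-.03,0,.06)),(T,t(440,188),(-.03,-.08,.06)),
 (T,t(147,78),(.07,.12,.042)),(T,t(478,54),(.07,-.12,.042)),(T,t(494,222),(-.056,-.12,.042)),(T,t(163,255),(-.056,.12,.042)),
 (S,s(119,100),(-.03,.08,.06)),(S,s(214,144),(-.03,0,.06)),(S,s(321,189),(-.03,-.08,.06)),(S,s(480,184),(.07,-.12,.042)),
 (S,s(474,240),(.07,-.12,0)),(S,s(343,319),(-.056,-.12,0))]
r=.065
tr=[(T,t(531,58),(r,r,.016)),(T,t(706,38),(r,-r,.016)),(T,t(732,204),(-r,-r,.016)),(T,t(557,226),(-r,r,.016)),
 (S,s(548,263),(r,r,.016)),(S,s(766,353),(r,-r,.016)),(S,s(640,470),(-r,-r,.016)),(S,s(413,352),(-r,r,.016))]
for n,b,x0 in(('mould',bt,[.45,0,0]),('tray',tr,[.45,-.2,0])):
    f=lambda p:np.concatenate([proj(c,W(p,l))-m for c,m,l in b])
    R=least_squares(f,x0,loss='soft_l1'); print(n,R.x,np.degrees(R.x[2]),np.round(f(R.x).reshape(-1,2),1).tolist())
    if n=='mould':
        p=R.x; print('bolts',[np.round(W(p,(-.03,y,.06)),4) for y in(.08,0,-.08)],'rib',np.round(W(p,(.038,0,.078)),4))
        for l in((.038+.019,0),(.038-.019,0)):
            q=W(p,(*l,.078)); u=proj(T,q); print('ribend crop',(u-[255,130])*3+1)
print('rib ends from px',ray(T,*t(318,75),.078),ray(T,*t(319,122),.078))
print('bystanders',ray(T,*t(517,314),.026),ray(T,*t(90,135),.057),ray(T,*t(68,290),.022))
print('box front bottom',ray(T,*t(195,42),0.0),ray(T,*t(195,12),.06),ray(T,*t(600,40),0), ray(S,*s(262,85),0),ray(S,*s(636,285),0))
u=ray(S,*s(636,285),0);print([ (h,np.round(proj(S,[u[0],u[1],h])-s(636,195),1)) for h in(.05,.06,.07,.08)])
E
```

```text
mould [0.521115   0.02256072 0.12126894] 6.948198196739748 [[0.4, 0.3], [0.3, -0.0], [0.4, -0.3], [-0.7, 0.5], [-0.7, -1.8], [1.0, -0.3], [-0.6, -0.6], [0.1, -0.8], [-0.1, -0.8], [-0.5, 0.3], [0.5, 0.2], [0.0, 1.9], [-1.4, 2.8]]
bolts [array([0.4817, 0.0983, 0.06  ]), array([0.4913, 0.0189, 0.06  ]), array([ 0.501 , -0.0605,  0.06  ])] rib [0.5588 0.0272 0.078 ]
ribend crop [316.83606291  71.25617272]
ribend crop [322.64975509 124.92301063]
tray [ 0.5527471  -0.2096066   0.14319284] 8.20434549375781 [[0.9, -1.2], [0.2, -1.2], [1.1, 1.0], [0.9, 0.6], [-0.9, -1.7], [0.3, 0.0], [-0.1, -0.8], [-1.3, -0.6]]
rib ends from px [0.57506717 0.02860685 0.078     ] [0.54196112 0.02741599 0.078     ]
bystanders [ 0.41515589 -0.12107935  0.026     ] [0.53216852 0.18718716 0.057     ] [0.4243478  0.20183491 0.022     ]
box front bottom [0.61432016 0.11510262 0.        ] [0.62221355 0.11534226 0.06      ] [ 0.6238148  -0.18989268  0.        ] [6.50628094e-01 1.53088502e-01 5.55111512e-17] [ 0.64819706 -0.17044519  0.        ]
[(0.05, array([3.8, 3.8])), (0.06, array([ 4.6, -0.6])), (0.07, array([ 5.4, -5. ])), (0.08, array([ 6.2, -9.5]))]
```

```bash
cat >> h.py <<'E'
from scipy.spatial.transform import Rotation as R
YAW=0.1213; P0=np.array([.5211,.0226]); 
def ML(x,y,z): c,n=np.cos(YAW),np.sin(YAW); return np.array([P0[0]+c*x-n*y,P0[1]+n*x+c*y,z])
def tool(yaw=YAW,tilt=0): # tool z down, tool y along mould +y, x = -mould x ; tilt>0: leans with opening cap
    return R.from_euler('z',yaw)*R.from_euler('y',tilt)*R.from_matrix(np.array([[-1,0,0],[0,1,0],[0,0,-1.]]))
def plan(pos,rot=None,pr=1):
    o=status.get_obs(); c=R.from_quat(o['tool_rot']); rot=rot or tool()
    if pr: print('t',round(o['time'],2),'pos',np.round(o['position'],4),'F',np.round(o['ft_force'],2),'w',round(o['grip_width'],4),'gf',round(o['grip_force'],2),'q',np.round(o['q'],2))
    print('dpos',np.round(c.inv().apply(np.asarray(pos)-o['position']),4),'drot',np.round(np.degrees((c.inv()*rot).as_rotvec()),2))
E
python3 - <<'E'
from h import *
plan([.5588,.0273,.16])
E
```

```text
t 0.1 pos [0.2336 0.579  0.2217] F [-0.06 -0.18  0.26] w 0.087 gf 0.0 q [ 1.01  0.53  1.43  0.    1.18 -0.18]
dpos [-0.5081 -0.3897  0.0622] drot [ -0.1   -0.05 -28.94]
```

arm_command:
  delta_rot:
    - [0,0,-28.9]
    - [0,0,-28.9]
    - [0,0,-28.9]
    - [0,0,-28.9]
    - [0,0,-28.9]
    - [0,0,-28.9]
    - [0,0,-28.9]
    - [0,0,-28.9]
    - [0,0,-28.9]
    - [0,0,-28.9]
    - [0,0,-28.9]
    - [0,0,-28.9]
  delta_pos:
    - [-0.508,-0.39,0.062]
    - [-0.508,-0.39,0.062]
    - [-0.508,-0.39,0.062]
    - [-0.508,-0.39,0.062]
    - [-0.508,-0.39,0.062]
    - [-0.508,-0.39,0.062]
    - [-0.508,-0.39,0.062]
    - [-0.508,-0.39,0.062]
    - [-0.508,-0.39,0.062]
    - [-0.508,-0.39,0.062]
    - [-0.508,-0.39,0.062]
    - [-0.508,-0.39,0.062]
  gripper: [-0.4,-0.4,-0.4,-0.4,-0.4,-0.4,-0.4,-0.4,-0.4,-0.4,-0.4,-0.4]

```text
time: 1.1
position: [0.4828, 0.1561, 0.1748]
tool_rot: [-0.06, 0.998, 0.0, -0.0]
ft_force: [0.9, 0.0, 0.7]
grip_width: 0.0609
grip_force: 0.0
```

```bash
python3 - <<'E'
from h import *
plan([.5588,.0273,.12])
E
```

```text
t 1.1 pos [0.4828 0.1561 0.1748] F [0.94 0.04 0.65] w 0.0609 gf 0.0 q [ 0.09  0.44  1.77  0.    0.93 -1.6 ]
dpos [-0.06   -0.137   0.0548] drot [ 0.01 -0.03 -0.05]
```

arm_command:
  delta_rot:
    - [0,0,0]
    - [0,0,0]
    - [0,0,0]
    - [0,0,0]
    - [0,0,0]
    - [0,0,0]
  delta_pos:
    - [-0.06,-0.137,0.05]
    - [-0.06,-0.137,0.05]
    - [-0.06,-0.137,0.05]
    - [-0.06,-0.137,0.05]
    - [-0.06,-0.137,0.05]
    - [-0.06,-0.137,0.05]
  gripper: [-0.4,-0.4,-0.4,-0.4,-0.4,-0.4]

```text
time: 1.6
position: [0.5585, 0.0277, 0.1241]
tool_rot: [-0.058, 0.998, 0.0, -0.001]
ft_force: [-1.5, 1.1, 0.6]
grip_width: 0.0608
grip_force: 0.0
```

```bash
python3 - <<'E'
from h import *
plan([.5588,.0273,.047])
E
```

```text
t 1.6 pos [0.5585 0.0277 0.1241] F [-1.51  1.09  0.61] w 0.0608 gf 0.0 q [-0.15  0.58  1.69  0.    0.88 -1.84]
dpos [-0.0004 -0.0005  0.0771] drot [ 0.04 -0.11 -0.25]
```

arm_command:
  delta_rot:
    - [0,0,0]
    - [0,0,0]
    - [0,0,0]
    - [0,0,0]
    - [0,0,0]
    - [0,0,0]
    - [0,0,0]
    - [0,0,0]
    - [0,0,0]
    - [0,0,0]
    - [0,0,0]
    - [0,0,0]
  delta_pos:
    - [0,0,0.03]
    - [0,0,0.055]
    - [0,0,0.07]
    - [0,0,0.077]
    - [0,0,0.077]
    - [0,0,0.077]
    - [0,0,0.077]
    - [0,0,0.077]
    - [0,0,0.077]
    - [0,0,0.077]
    - [0,0,0.077]
    - [0,0,0.077]
  gripper: [-0.4,-0.4,-0.4,-0.4,-0.4,1,1,1,1,1,1,1]
  grip_force: 30

```text
time: 2.6
position: [0.5585, 0.0292, 0.0485]
tool_rot: [-0.06, 0.998, -0.0, 0.0]
ft_force: [-0.3, -0.0, -0.7]
grip_width: 0.0222
grip_force: 0.0
```

```bash
python3 - <<'E'
from h import *
plan([.5588,.0273,.13])
E
```

```text
t 2.6 pos [0.5585 0.0292 0.0485] F [-0.34 -0.   -0.75] w 0.0222 gf 0.0 q [-0.15  0.7   1.73  0.    0.71 -1.84]
dpos [-0.0001 -0.0019 -0.0815] drot [-0.01  0.03 -0.05]
```

arm_command:
  delta_rot:
    - [0,0,0]
    - [0,0,0]
    - [0,0,0]
    - [0,0,0]
    - [0,0,0]
    - [0,0,0]
  delta_pos:
    - [0,-0.0015,0]
    - [0,-0.0015,0]
    - [0,-0.0015,0]
    - [0,-0.0015,0]
    - [0,-0.0015,0]
    - [0,-0.0015,0]
  gripper: [1,1,1,1,1,1]

```text
time: 3.1
position: [0.5587, 0.0275, 0.0483]
tool_rot: [-0.06, 0.998, -0.0, 0.0]
ft_force: [0.4, -0.9, 2.3]
grip_width: 0.0118
grip_force: 30.0
```

arm_command:
  delta_rot:
    - [0,0,0]
    - [0,0,0]
    - [0,0,0]
    - [0,0,0]
    - [0,0,0]
    - [0,0,0]
    - [0,0,0]
    - [0,0,0]
  delta_pos:
    - [0,0,-0.004]
    - [0,0,-0.01]
    - [0,0,-0.02]
    - [0,0,-0.04]
    - [0,0,-0.06]
    - [0,0,-0.06]
    - [0,0,-0.06]
    - [0,0,-0.06]
  gripper: [1,1,1,1,1,1,1,1]

```text
time: 3.77
position: [0.5581, 0.0279, 0.1081]
tool_rot: [-0.06, 0.998, 0.0, -0.0]
ft_force: [-0.5, 0.7, -1.7]
grip_width: 0.0118
grip_force: 30.0
```

```bash
python3 - <<'E'
from h import *
plan([.5527,-.2096,.108],tool(.143))
E
```

```text
t 3.77 pos [0.5581 0.0279 0.1081] F [-0.54  0.74 -1.74] w 0.0118 gf 30.0 q [-0.15  0.6   1.7   0.    0.84 -1.84]
dpos [ 0.0339 -0.2352  0.    ] drot [ 0.01 -0.03 -1.28]
```

arm_command:
  delta_rot:
    - [0,0,-1.3]
    - [0,0,-1.3]
    - [0,0,-1.3]
    - [0,0,-1.3]
    - [0,0,-1.3]
    - [0,0,-1.3]
    - [0,0,-1.3]
    - [0,0,-1.3]
    - [0,0,-1.3]
    - [0,0,-1.3]
    - [0,0,-1.3]
  delta_pos:
    - [0.004,-0.03,0]
    - [0.008,-0.06,0]
    - [0.013,-0.09,0]
    - [0.018,-0.125,0]
    - [0.023,-0.16,0]
    - [0.028,-0.195,0]
    - [0.032,-0.22,0]
    - [0.034,-0.235,0]
    - [0.034,-0.235,0]
    - [0.034,-0.235,0]
    - [0.034,-0.235,0]
  gripper: [1,1,1,1,1,1,1,1,1,1,1]

```text
time: 4.68
position: [0.5522, -0.2078, 0.1074]
tool_rot: [-0.072, 0.997, 0.001, -0.001]
ft_force: [-0.2, -0.2, -1.5]
grip_width: 0.0118
grip_force: 30.0
```

```bash
python3 - <<'E'
from h import *
plan([.5527,-.2096,.022],tool(.143))
snap('scene','s1.png')
E
```

```text
t 4.68 pos [ 0.5522 -0.2078  0.1074] F [-0.2  -0.24 -1.47] w 0.0118 gf 30.0 q [-0.55  0.63  1.62  0.    0.89 -2.26]
dpos [-0.0004 -0.0021  0.0854] drot [ 0.14 -0.11  0.05]
```

View pics/s1.png

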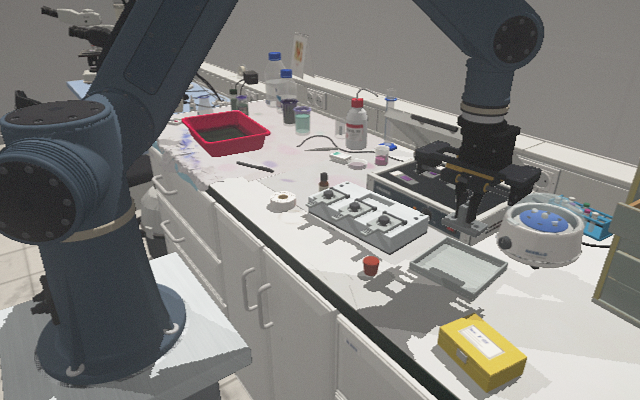

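The casting is held upright above the tray, at about (465,225) in the scene view. I'll lower it now.

arm_command:
  delta_rot:
    - [0,0,0]
    - [0,0,0]
    - [0,0,0]
    - [0,0,0]
    - [0,0,0]
    - [0,0,0]
    - [0,0,0]
    - [0,0,0]
  delta_pos:
    - [0,0,0.03]
    - [0,0,0.055]
    - [0,0,0.07]
    - [0,0,0.08]
    - [0,0,0.084]
    - [0,0,0.086]
    - [0,0,0.086]
    - [0,0,0.086]
  gripper: [1,1,1,1,1,1,1,1]

```text
time: 5.4
position: [0.5539, -0.2097, 0.0231]
tool_rot: [-0.072, 0.997, -0.001, 0.001]
ft_force: [-1.0, 0.5, -0.9]
grip_width: 0.0119
grip_force: 30.0
```

arm_command:
  delta_rot:
    - [0,0,0]
    - [0,0,0]
    - [0,0,0]
    - [0,0,0]
  delta_pos:
    - [0,0,0.001]
    - [0,0,0.002]
    - [0,0,0.002]
    - [0,0,0.002]
  gripper: [1,1,1,1]

```text
time: 5.73
position: [0.5532, -0.2098, 0.0205]
tool_rot: [-0.072, 0.997, -0.0, 0.0]
ft_force: [0.3, -1.1, -1.7]
grip_width: 0.012
grip_force: 30.0
```

arm_command:
  delta_rot:
    - [0,0,0]
    - [0,0,0]
    - [0,0,0]
    - [0,0,0]
    - [0,0,0]
  delta_pos:
    - [0,0,0.0007]
    - [0,0,0.0007]
    - [0,0,0.0007]
    - [0,0,0.0007]
    - [0,0,0.0007]
  gripper: [1,1,1,1,1]

```text
time: 6.15
position: [0.5532, -0.2098, 0.0203]
tool_rot: [-0.072, 0.997, -0.0, 0.0]
ft_force: [-1.2, 0.8, 5.1]
grip_width: 0.0115
grip_force: 30.0
```

arm_command:
  delta_rot:
    - [0,0,0]
    - [0,0,0]
    - [0,0,0]
    - [0,0,0]
    - [0,0,0]
    - [0,0,0]
    - [0,0,0]
    - [0,0,0]
    - [0,0,0]
    - [0,0,0]
    - [0,0,0]
    - [0,0,0]
  delta_pos:
    - [0,0,0]
    - [0,0,0]
    - [0,0,0]
    - [0,0,0]
    - [0,0,0]
    - [0,0,0]
    - [0,0,0]
    - [0,0,-0.02]
    - [0,0,-0.05]
    - [0,0,-0.09]
    - [0,0,-0.12]
    - [0,0,-0.12]
  gripper: [0,0,0,0,0,0,0,0,0,0,0,0]

```text
time: 7.15
position: [0.557, -0.2118, 0.146]
tool_rot: [-0.072, 0.997, -0.004, 0.005]
ft_force: [0.7, -1.6, -0.1]
grip_width: 0.0435
grip_force: 0.0
```

```bash
python3 - <<'E'
from h import *
print(ML(-.03,.08,.06))
plan([.4817,.0983,.10])
E
```

```text
[0.48164021 0.09838209 0.06      ]
t 7.15 pos [ 0.557  -0.2118  0.146 ] F [ 0.71 -1.59 -0.06] w 0.0435 gf 0.0 q [-0.55  0.58  1.59 -0.    0.96 -2.27]
dpos [0.0306 0.3181 0.043 ] drot [-0.48  0.58  1.28]
```

Next I'll move to bolt 1 at z≈0.10 with the gripper shut.

arm_command:
  delta_rot:
    - [0,0,1.3]
    - [0,0,1.3]
    - [0,0,1.3]
    - [0,0,1.3]
    - [0,0,1.3]
    - [0,0,1.3]
    - [0,0,1.3]
    - [0,0,1.3]
    - [0,0,1.3]
    - [0,0,1.3]
    - [0,0,1.3]
    - [0,0,1.3]
  delta_pos:
    - [0.004,0.035,0]
    - [0.007,0.07,0]
    - [0.011,0.11,0]
    - [0.015,0.15,0]
    - [0.018,0.19,0]
    - [0.022,0.225,0.01]
    - [0.025,0.26,0.02]
    - [0.028,0.29,0.03]
    - [0.03,0.31,0.04]
    - [0.031,0.318,0.043]
    - [0.031,0.318,0.043]
    - [0.031,0.318,0.043]
  gripper: [1,1,1,1,1,1,1,1,1,1,1,1]

```text
time: 8.15
position: [0.4774, 0.1004, 0.0964]
tool_rot: [-0.061, 0.998, -0.0, 0.0]
ft_force: [0.5, 0.0, 0.7]
grip_width: 0.0001
grip_force: 0.0
```

```bash
python3 - <<'E'
from h import *
plan([.4817,.0983,.0640])
snap('scene','s2.png');c=snap('top','t2.png')
a=cv2.imread('pics/s2.png')[165:305,295:515]; a=cv2.resize(a,(396,252),interpolation=cv2.INTER_CUBIC)
b=cv2.imread('pics/t2.png')[130:250,255:515]; b=cv2.resize(b,(396,183),interpolation=cv2.INTER_CUBIC)
cv2.imwrite('pics/c2.png',np.vstack([a,b]))
E
```

```text
t 8.15 pos [0.4774 0.1004 0.0964] F [0.49 0.01 0.7 ] w 0.0001 gf 0.0 q [-0.02  0.55  1.89 -0.    0.7  -1.71]
dpos [-0.004  -0.0026  0.0324] drot [-0.02  0.01  0.02]
```

View pics/c2.png

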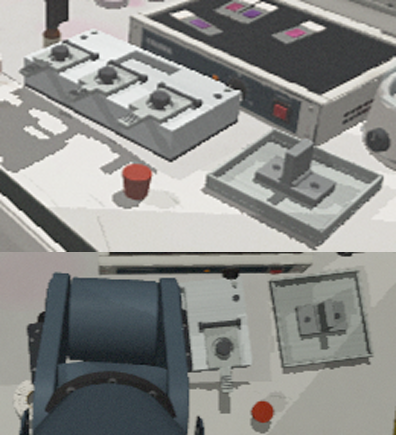

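The casting stands upright near the middle of the tray, at (295,175) in the upper panel. The fingers are above the left bolt, so I'll descend.

arm_command:
  delta_rot:
    - [0,0,0]
    - [0,0,0]
    - [0,0,0]
    - [0,0,0]
    - [0,0,0]
    - [0,0,0]
  delta_pos:
    - [-0.004,-0.0025,0.015]
    - [-0.004,-0.0025,0.026]
    - [-0.004,-0.0025,0.031]
    - [-0.004,-0.0025,0.033]
    - [-0.004,-0.0025,0.033]
    - [-0.004,-0.0025,0.033]
  gripper: [1,1,1,1,1,1]

```text
time: 8.75
position: [0.4817, 0.0982, 0.0639]
tool_rot: [-0.06, 0.998, -0.0, 0.0]
ft_force: [0.3, 0.5, 0.2]
grip_width: 0.0004
grip_force: 0.0
```

arm_command:
  delta_rot:
    - [0,0,0]
    - [0,0,0]
    - [0,0,0]
    - [0,0,0]
    - [0,0,0]
    - [0,0,0]
  delta_pos:
    - [0,0,0.001]
    - [0,0,0.002]
    - [0,0,0.003]
    - [0,0,0.003]
    - [0,0,0.003]
    - [0,0,0.003]
  gripper: [1,1,1,1,1,1]

```text
time: 9.25
position: [0.4813, 0.0988, 0.0605]
tool_rot: [-0.06, 0.998, -0.0, 0.0]
ft_force: [-0.7, 0.3, -0.8]
grip_width: 0.0004
grip_force: 0.0
```

arm_command:
  delta_rot:
    - [0,0,0]
    - [0,0,0]
    - [0,0,0]
  delta_pos:
    - [0,0,0.0006]
    - [0,0,0.001]
    - [0,0,0.001]
  gripper: [1,1,1]

```text
time: 9.5
position: [0.4813, 0.0988, 0.0601]
tool_rot: [-0.06, 0.998, -0.0, 0.0]
ft_force: [-1.0, 0.1, 6.2]
grip_width: 0.0005
grip_force: 3.0
```

arm_command:
  delta_rot:
    - [0,0,0]
    - [0,0,0]
    - [0,0,0]
  delta_pos:
    - [0,0,0.0005]
    - [0,0,0.0005]
    - [0,0,0.0005]
  gripper: [1,1,1]

```text
time: 9.75
position: [0.4814, 0.0988, 0.0601]
tool_rot: [-0.06, 0.998, -0.0, 0.0]
ft_force: [-0.8, -0.6, 10.1]
grip_width: 0.0002
grip_force: 4.9
```

The left bolt is tight: it took 10 N and didn't sink. Next is the middle one.

arm_command:
  delta_rot:
    - [0,0,0]
    - [0,0,0]
    - [0,0,0]
    - [0,0,0]
    - [0,0,0]
    - [0,0,0]
    - [0,0,0]
    - [0,0,0]
    - [0,0,0]
    - [0,0,0]
  delta_pos:
    - [0,0,-0.02]
    - [0,0,-0.025]
    - [0,-0.03,-0.025]
    - [0,-0.06,-0.025]
    - [0,-0.08,-0.025]
    - [0,-0.08,-0.025]
    - [0,-0.08,-0.015]
    - [0,-0.08,-0.006]
    - [0,-0.08,-0.003]
    - [0,-0.08,-0.003]
  gripper: [1,1,1,1,1,1,1,1,1,1]

```text
time: 10.58
position: [0.4896, 0.0204, 0.0607]
tool_rot: [-0.061, 0.998, 0.0, -0.002]
ft_force: [0.2, 0.3, -0.4]
grip_width: 0.0008
grip_force: 0.0
```

arm_command:
  delta_rot:
    - [0,0,0]
    - [0,0,0]
    - [0,0,0]
    - [0,0,0]
  delta_pos:
    - [0,0,0.001]
    - [0,0,0.002]
    - [0,0,0.002]
    - [0,0,0.002]
  gripper: [1,1,1,1]

```text
time: 10.92
position: [0.4906, 0.02, 0.0602]
tool_rot: [-0.06, 0.998, 0.0, -0.0]
ft_force: [-1.2, 1.9, 2.0]
grip_width: 0.0003
grip_force: 1.2
```

arm_command:
  delta_rot:
    - [0,0,0]
    - [0,0,0]
    - [0,0,0]
    - [0,0,0]
  delta_pos:
    - [0,0,0.0007]
    - [0,0,0.001]
    - [0,0,0.001]
    - [0,0,0.001]
  gripper: [1,1,1,1]

```text
time: 11.25
position: [0.4906, 0.02, 0.06]
tool_rot: [-0.06, 0.998, 0.0, 0.0]
ft_force: [-2.6, 2.6, 11.7]
grip_width: 0.0003
grip_force: 5.3
```

The middle bolt is tight too, at 11.7 N. Now the right one.

arm_command:
  delta_rot:
    - [0,0,0]
    - [0,0,0]
    - [0,0,0]
    - [0,0,0]
    - [0,0,0]
    - [0,0,0]
    - [0,0,0]
    - [0,0,0]
    - [0,0,0]
    - [0,0,0]
  delta_pos:
    - [0,0,-0.02]
    - [0,0,-0.025]
    - [0,-0.03,-0.025]
    - [0,-0.06,-0.025]
    - [0,-0.08,-0.025]
    - [0,-0.08,-0.025]
    - [0,-0.08,-0.015]
    - [0,-0.08,-0.006]
    - [0,-0.08,-0.003]
    - [0,-0.08,-0.003]
  gripper: [1,1,1,1,1,1,1,1,1,1]

```text
time: 12.08
position: [0.4991, -0.0587, 0.0605]
tool_rot: [-0.061, 0.998, 0.001, -0.002]
ft_force: [-0.5, -0.5, -0.1]
grip_width: 0.0004
grip_force: 0.0
```

arm_command:
  delta_rot:
    - [0,0,0]
    - [0,0,0]
    - [0,0,0]
    - [0,0,0]
  delta_pos:
    - [0,0,0.001]
    - [0,0,0.002]
    - [0,0,0.003]
    - [0,0,0.003]
  gripper: [1,1,1,1]

```text
time: 12.42
position: [0.5005, -0.0598, 0.059]
tool_rot: [-0.061, 0.998, 0.0, 0.0]
ft_force: [-0.5, -0.2, 0.3]
grip_width: 0.0003
grip_force: 0.0
```

arm_command:
  delta_rot:
    - [0,0,0]
    - [0,0,0]
    - [0,0,0]
    - [0,0,0]
    - [0,0,0]
    - [0,0,0]
    - [0,0,0]
    - [0,0,0]
  delta_pos:
    - [0,0,0.001]
    - [0,0,0.002]
    - [0,0,0.003]
    - [0,0,0.004]
    - [0,0,0.005]
    - [0,0,0.0055]
    - [0,0,0.0055]
    - [0,0,0.0055]
  gripper: [1,1,1,1,1,1,1,1]

```text
time: 13.08
position: [0.5007, -0.0602, 0.054]
tool_rot: [-0.06, 0.998, -0.0, 0.0]
ft_force: [-0.5, 1.6, 5.9]
grip_width: 0.0004
grip_force: 3.2
```

The right bolt sank 6 mm to a firm stop, so it is the loose one. I'll lift off and go to its tab.

```bash
python3 - <<'E'
from h import *
print(ML(-.083,-.08,.09)); plan(ML(-.083,-.08,.09))
E
```

```text
[ 0.44839009 -0.0668554   0.09      ]
t 13.08 pos [ 0.5007 -0.0602  0.054 ] F [-0.5   1.56  5.86] w 0.0004 gf 3.19 q [-0.34  0.65  1.87  0.    0.63 -2.03]
dpos [ 0.0527 -0.0004 -0.036 ] drot [-0.01  0.03 -0.05]
```

arm_command:
  delta_rot:
    - [0,0,0]
    - [0,0,0]
    - [0,0,0]
    - [0,0,0]
    - [0,0,0]
    - [0,0,0]
    - [0,0,0]
    - [0,0,0]
    - [0,0,0]
    - [0,0,0]
    - [0,0,0]
    - [0,0,0]
  delta_pos:
    - [0,0,-0.02]
    - [0,0,-0.036]
    - [0.02,0,-0.036]
    - [0.04,0,-0.036]
    - [0.053,0,-0.036]
    - [0.053,0,-0.036]
    - [0.053,0,-0.036]
    - [0.053,0,-0.036]
    - [0.053,0,-0.036]
    - [0.053,0,-0.036]
    - [0.053,0,-0.036]
    - [0.053,0,-0.036]
  gripper: [1,1,0,0,0,0,0,0,0,0,0,0]

```text
time: 14.08
position: [0.4483, -0.0665, 0.0894]
tool_rot: [-0.06, 0.998, -0.0, 0.0]
ft_force: [0.8, -0.4, -0.3]
grip_width: 0.0428
grip_force: 0.0
```

```bash
python3 - <<'E'
from h import *
plan(ML(-.083,-.08,.031))
snap('scene','s3.png')
a=cv2.imread('pics/s3.png')[150:300,290:510]; cv2.imwrite('pics/c3.png',cv2.resize(a,None,fx=3.6,fy=3.6,interpolation=cv2.INTER_CUBIC))
E
```

```text
t 14.08 pos [ 0.4483 -0.0665  0.0894] F [ 0.79 -0.36 -0.26] w 0.0428 gf 0.0 q [-0.39  0.54  1.98 -0.    0.63 -2.09]
dpos [ 0.     -0.0003  0.0584] drot [-0.01  0.01 -0.02]
```

View pics/c3.png

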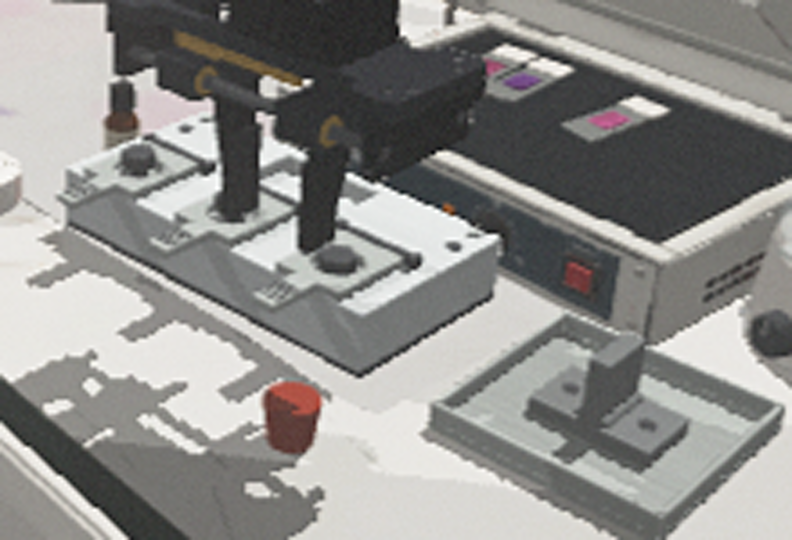

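The open fingers hover either side of the right tab, around (275,290), and the right bolt is visibly lower. I'll descend and grip.

arm_command:
  delta_rot:
    - [0,0,0]
    - [0,0,0]
    - [0,0,0]
    - [0,0,0]
    - [0,0,0]
    - [0,0,0]
    - [0,0,0]
    - [0,0,0]
    - [0,0,0]
    - [0,0,0]
    - [0,0,0]
    - [0,0,0]
  delta_pos:
    - [0,0,0.02]
    - [0,0,0.04]
    - [0,0,0.052]
    - [0,0,0.058]
    - [0,0,0.058]
    - [0,0,0.058]
    - [0,0,0.058]
    - [0,0,0.058]
    - [0,0,0.058]
    - [0,0,0.058]
    - [0,0,0.058]
    - [0,0,0.058]
  gripper: [0,0,0,0,0,1,1,1,1,1,1,1]
  grip_force: 15

```text
time: 15.13
position: [0.4482, -0.0665, 0.0318]
tool_rot: [-0.06, 0.998, -0.0, 0.0]
ft_force: [0.5, 1.6, -0.1]
grip_width: 0.0157
grip_force: 15.0
```

```bash
python3 - <<'E'
from h import *
o=status.get_obs(); p=o['position']; c=R.from_quat(o['tool_rot'])
plan(p)
A=ML(.004,-.08,.046); ex=np.array([np.cos(YAW),np.sin(YAW),0]); ez=np.array([0,0,1.])
g=p-A; rx=-g@ex; off=.046-p[2]   # pad point on tab relative to TCP: off above TCP (along -tool z)
print('r',rx,'off',off)
for th in range(5,66,5):
    t=np.radians(th); tilt=np.radians(20*th/60)
    rot=tool(YAW,tilt); q=A+rx*(-np.cos(t)*ex+np.sin(t)*ez)
    tcp=q+rot.apply([0,0,off]); print(th,np.round(c.inv().apply(tcp-p),4),np.round(np.degrees((c.inv()*rot).as_rotvec()),1))
E
```

```text
t 15.13 pos [ 0.4482 -0.0665  0.0318] F [ 0.53  1.61 -0.06] w 0.0157 gf 15.0 q [-0.39  0.66  2.    0.    0.47 -2.09]
dpos [0. 0. 0.] drot [-0.01  0.05 -0.05]
r 0.08716369038557073 off 0.014205580692856518
5 [ 0.0001 -0.0004 -0.0076] [-0.   1.7 -0.1]
10 [-0.0005 -0.0004 -0.0152] [-0.   3.4 -0.1]
15 [-0.0018 -0.0004 -0.0226] [-0.   5.  -0.1]
20 [-0.0036 -0.0004 -0.0299] [-0.   6.7 -0.1]
25 [-0.0061 -0.0004 -0.037 ] [-0.   8.4 -0.1]
30 [-0.0092 -0.0004 -0.0438] [-0.  10.  -0.1]
35 [-0.0129 -0.0004 -0.0503] [-0.  11.7 -0.1]
40 [-0.0172 -0.0004 -0.0564] [-0.  13.4 -0.1]
45 [-0.0219 -0.0004 -0.0621] [-0.  15.  -0.1]
50 [-0.0271 -0.0004 -0.0673] [-0.  16.7 -0.1]
55 [-0.0328 -0.0004 -0.0721] [-0.  18.4 -0.1]
60 [-0.0388 -0.0004 -0.0763] [-0.  20.  -0.1]
65 [-0.0451 -0.0004 -0.08  ] [-0.  21.7 -0.1]
```

arm_command:
  delta_rot:
    - [0,1.7,0]
    - [0,3.4,0]
    - [0,5,0]
    - [0,6.7,0]
    - [0,8.4,0]
    - [0,10,0]
    - [0,10,0]
    - [0,10,0]
  delta_pos:
    - [0,0,-0.0076]
    - [-0.0005,0,-0.0152]
    - [-0.0018,0,-0.0226]
    - [-0.0036,0,-0.03]
    - [-0.006,0,-0.037]
    - [-0.0092,0,-0.0438]
    - [-0.0092,0,-0.0438]
    - [-0.0092,0,-0.0438]
  gripper: [1,1,1,1,1,1,1,1]

```text
time: 15.8
position: [0.4567, -0.0654, 0.0752]
tool_rot: [-0.06, 0.994, -0.005, -0.087]
ft_force: [-1.5, -0.8, -1.3]
grip_width: 0.0154
grip_force: 15.0
```

```bash
python3 - <<'E'
from h import *
o=status.get_obs(); p=o['position']; c=R.from_quat(o['tool_rot'])
plan(p,tool(YAW,np.radians(10)))
A=ML(.004,-.08,.046); ex=np.array([np.cos(YAW),np.sin(YAW),0]); ez=np.array([0,0,1.])
rx=.0872;off=.0142
q=p-c.apply([0,0,off])-A; print('angle',np.degrees(np.arctan2(q[2],-q@ex)),'r',np.hypot(q[2],q@ex))
for th in range(35,66,5):
    t=np.radians(th); rot=tool(YAW,np.radians(th/3)); q=A+rx*(-np.cos(t)*ex+np.sin(t)*ez)
    tcp=q+rot.apply([0,0,off]); print(th,np.round(c.inv().apply(tcp-p),4),np.round(np.degrees((c.inv()*rot).as_rotvec()),1))
E
```

```text
t 15.8 pos [ 0.4567 -0.0654  0.0752] F [-1.46 -0.76 -1.3 ] w 0.0154 gf 15.0 q [-0.33  0.62  1.84 -0.1   0.84 -1.95]
dpos [0. 0. 0.] drot [-0.01  0.01  0.01]
angle 29.561063375500503 r 0.08745119845551964
35 [-0.003  -0.0005 -0.0076] [-0.   1.7  0. ]
40 [-0.0061 -0.0005 -0.0143] [-0.   3.3  0. ]
45 [-0.0097 -0.0005 -0.0208] [-0.  5.  0.]
50 [-0.014  -0.0005 -0.0269] [-0.   6.7  0. ]
55 [-0.0187 -0.0005 -0.0325] [-0.   8.3  0. ]
60 [-0.0239 -0.0005 -0.0377] [-0. 10.  0.]
65 [-0.0295 -0.0005 -0.0424] [-0.  11.7  0. ]
```

arm_command:
  delta_rot:
    - [0,1.7,0]
    - [0,3.3,0]
    - [0,5,0]
    - [0,6.7,0]
    - [0,8.3,0]
    - [0,10,0]
    - [0,10.7,0]
    - [0,10.7,0]
    - [0,10.7,0]
    - [0,10.7,0]
    - [0,10.7,0]
  delta_pos:
    - [-0.003,0,-0.0076]
    - [-0.006,0,-0.0143]
    - [-0.0097,0,-0.0208]
    - [-0.014,0,-0.027]
    - [-0.0187,0,-0.0325]
    - [-0.024,0,-0.0377]
    - [-0.026,0,-0.0396]
    - [-0.026,0,-0.0396]
    - [-0.026,0,-0.0396]
    - [-0.026,0,-0.0396]
    - [-0.026,0,-0.0396]
  gripper: [1,1,1,1,1,1,1,1,1,1,1]

```text
time: 16.72
position: [0.4885, -0.0615, 0.1095]
tool_rot: [-0.059, 0.982, -0.011, -0.18]
ft_force: [-2.5, -1.0, -0.4]
grip_width: 0.0155
grip_force: 15.0
```

```bash
python3 - <<'E'
from h import *
o=status.get_obs(); p=o['position']; c=R.from_quat(o['tool_rot'])
plan(p,tool(YAW,np.radians(20)))
A=ML(.004,-.08,.046); ex=np.array([np.cos(YAW),np.sin(YAW),0])
q=p-c.apply([0,0,.0142])-A; print('angle',np.degrees(np.arctan2(q[2],-q@ex)),'r',np.hypot(q[2],q@ex))
snap('scene','s4.png')
a=cv2.imread('pics/s4.png')[130:300,290:510]; cv2.imwrite('pics/c4.png',cv2.resize(a,None,fx=3.5,fy=3.5,interpolation=cv2.INTER_CUBIC))
E
```

```text
t 16.72 pos [ 0.4885 -0.0615  0.1095] F [-2.55 -1.02 -0.41] w 0.0155 gf 15.0 q [-0.27  0.67  1.61 -0.14  1.2  -1.88]
dpos [0. 0. 0.] drot [ 0.04 -0.72 -0.05]
angle 61.597813447167795 r 0.0872966776433773
```

View pics/c4.png

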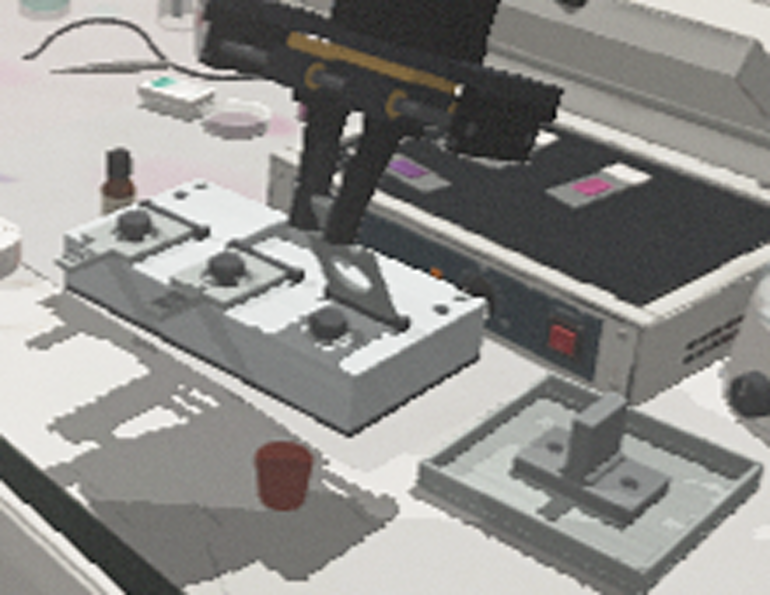

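The right cap is held open at about 61°, with its plate at (355,280). The other two caps are shut, the bracket is upright in the tray, and the bystanders haven't moved.

```bash
python3 -c "
from rig import robot
print(robot.hand_in())"
```

```text
the job is handed in; nothing more can be done
None
```

I handed the job in with the bracket standing upright in the tray and released. The right bolt was the loose one (it sank 6 mm), and its cap is held open at about 61°; the other two caps are shut. The hand-in gave no verdict.

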